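# Stack two carving blanks to season, with spacer sticks and a weight

## Task

Build the seasoning stack on the stand with the two raised bearers: first lay the long rectangular blank flat across both bearers, centred on the stand and lengthwise to it; next lay one spacer stick on the blank straight above each bearer and parallel to it; then lay the pointed blank on the two sticks, centred and in line with the long blank, either end first. Last, set the round iron weight, knob up, on the middle of the pointed blank. Set each piece down gently, dropping none, and leave the other things on the bench where they lie.

Things in the scene. Friction and masses are not known exactly. Their poses are not given: they have to be found in the camera images.
- stand: fixed stand: plywood board 170 (x) by 130 (y) by 10 mm with two dark wooden bearers on it. Origin: centre of the underside, on the bench; z up. The bearers run along its y, centred at x = -45 and +45 mm, each 20 mm wide, 110 mm long, tops 30 mm above the bench. Stacked, undersides lie above the bench at: long blank 30, sticks 54, pointed blank 70, weight 92 mm. A half turn makes no difference
- blank_long: loose rectangular pale wooden blank, 180 (x) by 64 (y) by 24 mm (z), about 0.2 kg, lying flat. Origin: centre of its underside
- stick_a: loose spacer stick of brown wood, 110 (x) by 20 (y) by 16 mm (z), about 20 g, lying flat. Origin: centre of its underside. Identical to stick_b: either may go on either bearer's side
- stick_b: the other spacer stick, identical to stick_a: 110 (x) by 20 (y) by 16 mm (z), about 20 g, lying flat. Origin: centre of its underside
- blank_pointed: loose pale wooden blank shaped like a house front (five sides), 150 mm long overall (x), 62 mm wide (y), 22 mm thick (z), about 0.13 kg, lying flat. Origin: middle of the overall length and width, on the underside; centred means this point. Its long sides are parallel from x = -75 to +44 mm, then run in at 45 degrees to the point at x = +75 mm
- weight: loose round cast-iron weight, about 0.55 kg: disc 60 mm across and 25 mm high, with a neck 14 mm across up to 34 mm and on it a knob 24 mm across from 34 to 58 mm above the underside. Origin: centre of its underside, on the axis; z up through the knob
- offcut: bystander, not part of the stack: loose block of brown wood 55 (x) by 42 (y) by 30 mm high. Origin: centre of its underside. Leave it where it lies
- wax_tin: bystander: loose round flat tin with a brass lid, 60 mm across, 24 mm high. Origin: centre of its underside. Leave it where it lies
- blow_gun: bystander: loose metal air blow gun lying flat at the far side, about 130 mm along x (nozzle to +x), grip and coupler out to y = +110 mm, 33 mm high. Origin: on the bench under its valve body. Leave it where it lies
- gouge: bystander: loose wood-carving gouge lying at the far side, 240 mm long along x (wooden handle to -x), 27 mm high. Origin: on the bench below the handle's front end. Leave it where it lies
Not all that is in view belongs to the job. Of the things that look like the weight, the smallest one is meant.

How it is judged (in metres and radians):
On the way, in this order (a step that is already met when the one before it is completed fails the run):
1. the long blank lies flat across both bearers, centred and lengthwise, let go (x of blank_long in the frame of stand between -0.014 and 0.014 m and y of blank_long in the frame of stand between -0.014 and 0.014 m and z of blank_long in the frame of stand between 0.026 and 0.034 m and angle between blank_long's own z axis and vertical below 0.08 rad and angle between the x axis of blank_long and the x axis of stand, either way round below 0.17 rad and contact force between the fingers and blank_long below 0.05 N and linear speed of blank_long below 0.02 m/s), for 0.2 s.
2. a stick lies on the long blank straight above each bearer, both let go ((((x of stick_a in the frame of stand between -0.056 and -0.034 m and y of stick_a in the frame of stand between -0.014 and 0.014 m and z of stick_a in the frame of stand between 0.05 and 0.058 m and angle between stick_a's own z axis and vertical below 0.08 rad and angle between the x axis of stick_a and the y axis of stand, either way round below 0.17 rad) and (x of stick_b in the frame of stand between 0.034 and 0.056 m and y of stick_b in the frame of stand between -0.014 and 0.014 m and z of stick_b in the frame of stand between 0.05 and 0.058 m and angle between stick_b's own z axis and vertical below 0.08 rad and angle between the x axis of stick_b and the y axis of stand, either way round below 0.17 rad)) or ((x of stick_b in the frame of stand between -0.056 and -0.034 m and y of stick_b in the frame of stand between -0.014 and 0.014 m and z of stick_b in the frame of stand between 0.05 and 0.058 m and angle between stick_b's own z axis and vertical below 0.08 rad and angle between the x axis of stick_b and the y axis of stand, either way round below 0.17 rad) and (x of stick_a in the frame of stand between 0.034 and 0.056 m and y of stick_a in the frame of stand between -0.014 and 0.014 m and z of stick_a in the frame of stand between 0.05 and 0.058 m and angle between stick_a's own z axis and vertical below 0.08 rad and angle between the x axis of stick_a and the y axis of stand, either way round below 0.17 rad))) and contact force between the fingers and stick_a below 0.05 N and linear speed of each of stick_a, stick_b below 0.02 m/s and contact force between the fingers and stick_b below 0.05 N), for 0.2 s.
3. the pointed blank lies on the two sticks, centred and in line, let go (x of blank_pointed in the frame of stand between -0.014 and 0.014 m and y of blank_pointed in the frame of stand between -0.014 and 0.014 m and z of blank_pointed in the frame of stand between 0.066 and 0.074 m and angle between blank_pointed's own z axis and vertical below 0.08 rad and angle between the x axis of blank_pointed and the x axis of stand, either way round below 0.17 rad and contact force between the fingers and blank_pointed below 0.05 N and linear speed of blank_pointed below 0.02 m/s), for 0.2 s.
4. the weight stands on the middle of the pointed blank, let go (x of weight in the frame of stand between -0.014 and 0.014 m and y of weight in the frame of stand between -0.014 and 0.014 m and z of weight in the frame of stand between 0.088 and 0.096 m and angle between weight's own z axis and vertical below 0.08 rad and contact force between the fingers and weight below 0.05 N and linear speed of weight below 0.02 m/s), for 0.2 s.
At the end, for the whole second after the job is handed in: On the stand, upwards: long blank, one stick above each bearer, pointed blank, weight knob up; each centred within 14 mm each way (sticks 11 mm across the bearers), lengthwise or parallel within 0.17 rad, heights within 4 mm, tilt under 0.08 rad, all let go and at rest (all of step 1 and all of step 2 and all of step 3 and all of step 4); the robot touches nothing.
It fails at once if a piece of the stack is dropped (falls free of the fingers faster than 0.5 m/s, a fall of some 13 mm) ((contact force between the fingers and blank_long below 0.05 N and linear speed of blank_long above 0.5 m/s) or (contact force between the fingers and stick_a below 0.05 N and linear speed of stick_a above 0.5 m/s) or (contact force between the fingers and stick_b below 0.05 N and linear speed of stick_b above 0.5 m/s) or (contact force between the fingers and blank_pointed below 0.05 N and linear speed of blank_pointed above 0.5 m/s) or (contact force between the fingers and weight below 0.05 N and linear speed of weight above 0.5 m/s)).
It fails at once if the off-cut is moved more than 30 mm (distance of offcut from where it was at the start of the episode above 0.03 m).
It fails at once if the wax tin is moved more than 30 mm (distance of wax_tin from where it was at the start of the episode above 0.03 m).
It fails at once if the air blow gun is moved more than 30 mm (distance of blow_gun from where it was at the start of the episode above 0.03 m).
It fails at once if the gouge is moved more than 30 mm (distance of gouge from where it was at the start of the episode above 0.03 m).
It also fails if it takes over 144 s, if anything falls off the work surface, if the arm or the gripper's body presses on something with over 40 N, if the wrist force passes 120 N, or if a joint passes its speed limit or range.

## Robot

A 6-joint arm with a two-finger parallel gripper is mounted at the origin on the work surface. World frame = base frame: x ahead of the robot, y to its left, z up, the work surface at z = 0. Lengths are in mm, angles in rad, forces in N, time in s.
With the tool pointing down it reaches from about 325 to 900 mm from the base axis. Payload 6.1 kg.
Tool frame: the origin (TCP) lies at the very end of the fingers, on their centre line; the grasp point (between the pads) lies 19 mm behind it; z points along the fingers, y is the line along which they close (so a half turn about z gives the same grasp; the last joint's range is limited). The gripper opens to 87 mm and grips with 3 to 60 N. Pads are 19 mm wide; open, the fingers measure 117 mm over their backs; the gripper's body (75 mm by 190 mm) begins 51 mm behind the grasp point.
Start: joints at [1.186, 0.22, 1.526, -0, 1.395, -0.126], TCP at [159.949, 604.179, 222.538] pointing down, gripper open.
Joint ranges: [-2.98, 2.98], [-0.91, 2.08], [0.09, 2.57], [-1.24, 4.39], [0.2, 2.65], [-2.68, 2.68]. Speed limits (rad/s): [2.57, 2.57, 3.01, 3.14, 3.14, 3.14].

## Interface

Orientations are given as [roll, pitch, yaw] about the fixed x, y, z axes, in that order (R = Rz(yaw) Ry(pitch) Rx(roll)).
In Python, from bench import ctrl, planner, monitor, read_camera, nets gives the robot as it stands. Calls block until the motion is done:
- ctrl.movep(position, orientation): joint-space move of the TCP to a pose.
- ctrl.move_linear(position, attitude=None, speed=150, guard=None): straight line of the TCP; attitude=None keeps the orientation; speed is the mean speed in mm/s. With guard (N) it stops when the force on the tool has changed by that much, and returns True; else False.
- ctrl.goto_joints(angles): joint-space move.
- ctrl.grip(opening): finger opening in mm; the grip force is fixed at half the most; returns when the fingers have stopped.
- ctrl.hold(seconds).
- planner.ik(position, orientation): joint angles nearest the present ones, or None.
- monitor.observe(): the state.
- read_camera(name): name is "side" or "top"; returns a dict with "pixels" (400x640x3 uint8, red, green, blue), "depth" (400x640 float32, mm along the optical axis (not along the pixel's ray), 0 where there is no reading), "fx", "fy", "cx", "cy" (pixels), "dist" ([k1, k2, p1, p2, k3] as OpenCV has them; the pictures are not rectified), "camera_from_world" (4x4, takes a point from world to camera coordinates). Camera axes: x right, y down, z forward; pixel columns grow to the right and rows downward; lengths in mm; the calibration is good to about 2 mm. A picture is of the moment at which its call begins.
A pose or a line that the arm cannot do raises ctrl.MotionError and nothing moves.
- ctrl.close_job(): hands the job in; it is judged then, once.
Trained networks look in the newest picture that a camera, given by its name, has taken for a name from the list of things; names that differ only in an ending like _2 or _b are one class to them, and where a whole thing is asked for, a point or a joint stands for the part that bears it (a point fixed in the world has none). Each returns a list of dicts, best first, with "conf" (0 to 1); they miss things now and then, are a little off and sometimes report something else, mostly with a low value. They report only what shows in the picture. A call takes as long as a camera call. They do not tell look-alikes from the thing itself.
- nets.boxes_of(camera, thing): "position" ([row, column] in pixels, amid what is visible of it).
- nets.silhouettes(camera, thing): "mask" (400x640 bool, what is visible of it) and "position" ([row, column] in pixels, amid what is visible of it).
- nets.spot_point(camera, thing): "position" ([row, column] in pixels: a listed point, or the origin of a listed thing).
The state is a dict: "time_s": time; "joints": joint angles; "joint_vel": joint speeds; "joint_efforts": joint torques, N m; "ee_pos": TCP position; "tool_rot": TCP orientation; "ft_force": force on the tool from outside, world axes, zero at the start; "ft_torque": the same for the moment, N m; "gripper_width": finger opening in mm; "grasp_force": force on a finger pad.
Only numpy, scipy, OpenCV 4.12 (cv2) and the standard library are available. Lean on these libraries where they do the work, as an engineer would, in place of code of your own. Each camera call takes 0.05 s, during which the arm holds its last target. There are 200 camera calls.

## Working session

There is one attempt and no reset: what is moved stays moved. The work goes in short steps, each a Python script; the robot and the scene stay as the last script left them, time stands still between calls to the robot, and variables do not carry over. Pictures are saved under pics/ and viewed, at most 14 in all, crops included, and the job is handed in when it is done.

```bash
ls; mkdir -p pics
python3 - <<'E'
from bench import *
import cv2
for c in("top","side"):
    r=read_camera(c); cv2.imwrite(f"pics/{c}0.png",r["pixels"][:,:,::-1]); print(c,r["fx"],r["camera_from_world"].round(2).tolist())
    for t in["stand","blank_long","stick_a","blank_pointed","weight","offcut","wax_tin","blow_gun","gouge"]:
        print(t,[(round(d["conf"],2),[int(x) for x in d["position"]],int(d["mask"].sum())) for d in nets.silhouettes(c,t)][:5])
print(monitor.observe())
E
```

```text
pics
top 455.9987698347919 [[-0.02, -1.0, -0.01, 16.09], [-1.0, 0.02, -0.04, 593.18], [0.04, 0.01, -1.0, 1091.97], [0.0, 0.0, 0.0, 1.0]]
stand [(0.86, [179, 337], 3764)]
blank_long [(0.69, [251, 471], 2198)]
stick_a [(0.78, [264, 273], 361), (0.71, [171, 423], 441)]
blank_pointed [(0.92, [251, 180], 1489)]
weight [(0.91, [117, 294], 1019), (0.66, [130, 197], 1013), (0.63, [173, 232], 519)]
offcut [(0.58, [267, 381], 402)]
wax_tin [(0.93, [223, 411], 501)]
blow_gun [(0.81, [113, 353], 921)]
gouge [(0.92, [114, 241], 830)]
side 436.66136238639785 [[0.82, -0.57, 0.0, -522.37], [-0.38, -0.57, -0.73, 260.8], [0.41, 0.6, -0.68, 1022.69], [0.0, 0.0, 0.0, 1.0]]
stand [(0.71, [198, 318], 1984)]
blank_long [(0.66, [301, 343], 2184)]
stick_a [(0.73, [241, 368], 290)]
blank_pointed [(0.71, [144, 215], 661)]
weight [(0.96, [119, 297], 544), (0.64, [147, 283], 284), (0.6, [151, 346], 646)]
offcut [(0.81, [246, 281], 420), (0.2, [239, 369], 309)]
wax_tin [(0.83, [249, 333], 484)]
blow_gun [(0.76, [184, 382], 583)]
gouge [(0.73, [135, 330], 289), (0.68, [302, 342], 2150)]
{'time_s': 1.0, 'joints': array([ 1.18586958e+00,  2.20405168e-01,  1.52646995e+00,  1.85541063e-05,
        1.39468791e+00, -1.26094911e-01]), 'joint_vel': array([-0.0004243 , -0.00085484,  0.00198351,  0.00133051, -0.00069398,
       -0.00086732]), 'joint_efforts': array([-1.78698656e-04, -4.94562292e+01, -3.87726080e+01,  6.99098292e-02,
        4.67417529e-02, -1.25840833e-05]), 'ee_pos': array([159.96858382, 604.19328883, 222.55036425]), 'tool_rot': array([ 3.14156097e+00, -1.43969656e-05,  2.88275756e+00]), 'ft_force': array([-1.08716308, -0.16476541, -0.80157588]), 'ft_torque': array([0.02293313, 0.0046266 , 0.01633862]), 'grasp_force': 0.0, 'gripper_width': 86.96825994900148}
```

View pics/top0.png

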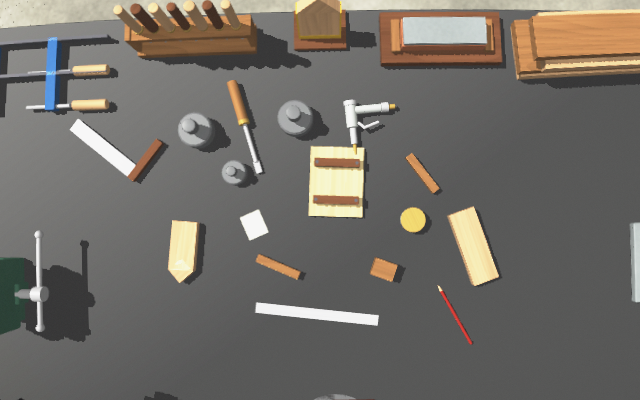

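View pics/side0.png

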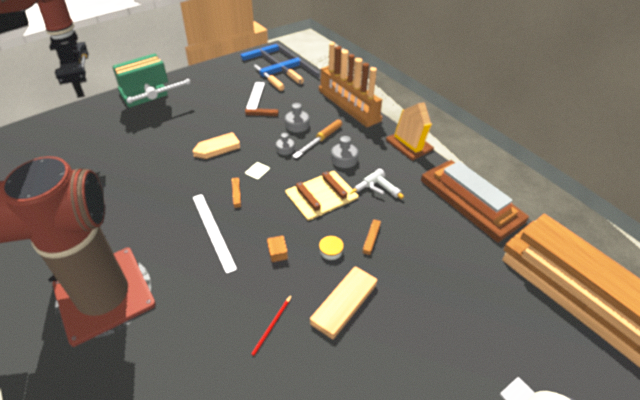

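The top view shows the stand at (180,337), with bearers running across the image. The long blank is at (246,473), the pointed one at (250,183), and the sticks at (172,422) and (266,278). The small weight is at (173,234), between the gouge and the stand, and the blow gun's nozzle touches the stand's far edge at (150,355). Next I'll measure poses from mask and depth.

```bash
cat > h.py <<'E'
from bench import *
import cv2, numpy as np
def K(r): return np.array([[r["fx"],0,r["cx"]],[0,r["fy"],r["cy"]],[0,0,1.]])
def rays(r,uv):
    return cv2.undistortPoints(np.array(uv,float).reshape(-1,1,2),K(r),np.array(r["dist"],float)).reshape(-1,2)
def world(r,uv,d):
    p=rays(r,uv); P=np.c_[p,np.ones(len(p))]*np.asarray(d,float)[:,None]
    M=np.linalg.inv(r["camera_from_world"]); return P@M[:3,:3].T+M[:3,3]
def onplane(r,uv,z):
    p=rays(r,uv); M=np.linalg.inv(r["camera_from_world"]); D=np.c_[p,np.ones(len(p))]@M[:3,:3].T; o=M[:3,3]
    return o+D*((z-o[2])/D[:,2])[:,None]
def cloud(r,mask):
    m=cv2.dilate(mask.astype(np.uint8),np.ones((3,3)))>0
    v,u=np.nonzero(m&(r["depth"]>0)); return np.c_[u,v],world(r,np.c_[u,v],r["depth"][v,u])
def rect(xy):
    (c,s,a)=cv2.minAreaRect(xy.astype(np.float32)); 
    if s[0]<s[1]: s=s[::-1]; a+=90
    return np.array(c),np.array(s),np.deg2rad((a+90)%180-90)
E
python3 - <<'E'
from h import *
r=read_camera("top")
H=dict(stand=30,blank_long=24,stick_a=16,blank_pointed=22,weight=25,offcut=30,wax_tin=24,blow_gun=33,gouge=27)
for t,h in H.items():
    for d in nets.silhouettes("top",t):
        uv,P=cloud(r,d["mask"]); z=P[:,2]
        k=(z>h*.6)&(z<h+8 if t!="weight" else z>0)
        if t=="stand": k=z>20
        P2=onplane(r,uv[k],h)
        c,s,a=rect(P2[:,:2]); hull=cv2.contourArea(cv2.convexHull(P2[:,:2].astype(np.float32)))
        print(t,round(d["conf"],2),"c",c.round(1),"s",s.round(1),"a",round(a,3),"zq",np.percentile(z,[5,50,95]).round(1),"mean",P[k].mean(0).round(1),"hull",int(hull), "n",k.sum())
        if t=="stand":
            _,lab=cv2.connectedComponents((lambda m:(m.__setitem__((uv[k][:,1],uv[k][:,0]),1),m)[1])(np.zeros((400,640),np.uint8)))
            for i in range(1,lab.max()+1):
                v,u=np.nonzero(lab==i)
                if len(v)>30: print("  bearer",[x.round(3) if hasattr(x,'round') else x for x in rect(onplane(r,np.c_[u,v],30)[:,:2])])
            print("  board",rect(onplane(r,uv,10)[:,:2]))
E
```

```text
stand 0.79 c [633.9 -13.4] s [110.2 108.2] a -0.044 zq [ 4.3 10.3 31. ] mean [634.2 -13.   29.5] hull 11774 n 792
  bearer [array([678.472, -15.311]), array([108.313,  21.122]), np.float64(1.52)]
  bearer [array([589.013, -11.199]), array([107.936,  20.274]), np.float64(1.52)]
  board (array([634.02813721, -12.63579559]), array([175.00718689, 134.55236816]), np.float64(-0.05451091277228689))
blank_long 0.7 c [ 471.1 -341.1] s [181.1  68.2] a 0.33 zq [ 1.3 23.4 27. ] mean [ 471.7 -340.6   23.6] hull 12110 n 2018
stick_a 0.96 c [ 650.7 -222.6] s [110.1  21.7] a 0.626 zq [-2.  14.5 18.6] mean [ 650.7 -222.8   15.6] hull 2312 n 390
stick_a 0.93 c [431.3 131.3] s [107.6  18.7] a 1.153 zq [-2.4 14.2 18.5] mean [430.9 130.5  15.7] hull 1934 n 342
blank_pointed 0.77 c [469.8 362.7] s [147.6  66. ] a -0.103 zq [-0.2 21.3 25. ] mean [475.8 362.9  21.7] hull 8653 n 1440
weight 0.82 c [767.6 327.9] s [87.9 82.1] a 1.091 zq [-1.3 34.2 81.9] mean [763.3 322.4  42.8] hull 5768 n 960
weight 0.68 c [790.5  84.3] s [86.1 85.1] a -0.022 zq [-1.  34.5 82.1] mean [786.7  82.6  42.8] hull 5808 n 1001
weight 0.61 c [660.7 232.7] s [58.6 58.4] a 1.562 zq [-1.5 24.  57.9] mean [660.  231.4  30.3] hull 2758 n 490
offcut 0.72 c [ 421.7 -121.8] s [56.  41.2] a 1.245 zq [-1.6 29.2 32.9] mean [ 421.7 -121.9   29.7] hull 2265 n 402
offcut 0.37 c [800.5 -75.5] s [137.7  96. ] a -0.802 zq [-1.9 20.3 29.1] mean [795.  -75.5  23.6] hull 7681 n 678
wax_tin 0.93 c [ 536.9 -196.1] s [57.8 57.5] a 1.547 zq [-1.2 22.9 26.4] mean [ 537.6 -195.5   23.6] hull 2702 n 492
wax_tin 0.28 c [ 649.8 -221.2] s [108.9  21. ] a 0.636 zq [-2.3 14.4 18.6] mean [ 650.2 -223.5   16.6] hull 2188 n 280
blow_gun 0.73 c [780.7 -97.2] s [113.3 111.5] a -1.422 zq [-1.9 20.3 29.1] mean [796.7 -73.2  24.4] hull 7397 n 579
gouge 0.68 c [788.  209.5] s [208.6  25.5] a 0.305 zq [-2.2 14.3 26.7] mean [831.3 223.8  23.1] hull 3992 n 456
```

Sizes and heights match the given ones. The stand is at (633.8, -13.2) with yaw -0.05, and the third weight (58 mm, 58 high) is the right one. Starting with the long blank.

```bash
cat >> h.py <<'E'
S=np.array([633.8,-13.2]); SY=-0.05
def sp(x,y=0):
    c,s=np.cos(SY),np.sin(SY); return S+[c*x-s*y,s*x+c*y]
def att(xy,z,yaw):
    best=None
    for k in(-1,0,1):
        y=yaw+k*np.pi
        q=planner.ik([*map(float,xy),float(z)],[np.pi,0,float(y)])
        if q is not None and (best is None or abs(q[5])<best[0]): best=(abs(q[5]),y)
    return [np.pi,0,float(best[1])]
def pick(xy,yaw,z,opening=87,hi=230):
    xy=[float(v) for v in xy]; a=att(xy,hi,yaw)
    ctrl.grip(opening); ctrl.movep([*xy,hi],a)
    ctrl.move_linear([*xy,z+40],speed=200)
    hit=ctrl.move_linear([*xy,z],speed=60,guard=10)
    ctrl.grip(0); o=monitor.observe(); print("pick hit",hit,"w",round(o["gripper_width"],1),"F",round(o["grasp_force"],1),"t",round(o["time_s"],1))
    ctrl.move_linear([*xy,z+15],speed=50); ctrl.move_linear([*xy,hi],speed=200)
    o=monitor.observe(); print("lifted w",round(o["gripper_width"],1),"F",round(o["grasp_force"],1))
def place(xy,yaw,z,opening=87,hi=230):
    xy=[float(v) for v in xy]; a=att(xy,hi,yaw)
    ctrl.movep([*xy,hi],a); ctrl.move_linear([*xy,z+12],speed=150); ctrl.hold(.3)
    hit=ctrl.move_linear([*xy,z-2],speed=15,guard=3)
    o=monitor.observe(); print("place hit",hit,"z",o["ee_pos"].round(1),"target",z,"yaw",o["tool_rot"][2].round(3))
    ctrl.hold(.2); ctrl.grip(opening); ctrl.hold(.2)
    p=o["ee_pos"]; ctrl.move_linear([*xy,z+20],speed=40); ctrl.move_linear([*xy,hi],speed=200)
    print("t",monitor.observe()["time_s"])
def check(t,h,base):
    r=read_camera("top")
    for d in nets.silhouettes("top",t)[:3]:
        uv,P=cloud(r,d["mask"]); k=abs(P[:,2]-base-h)<6
        if k.sum()<30: continue
        c,s,a=rect(onplane(r,uv[k],base+h)[:,:2]); l=c-S; cc,ss=np.cos(SY),np.sin(SY)
        print(t,round(d["conf"],2),"stand xy",(cc*l[0]+ss*l[1]).round(1),(-ss*l[0]+cc*l[1]).round(1),"size",s.round(1),"rel yaw",round(a-SY,3),"ztop",np.median(P[k,2]).round(1))
    return r
E
python3 - <<'E'
from h import *
pick((471.2,-341),.33,5)
place(sp(0),SY,35)
r=check("blank_long",24,30); cv2.imwrite("pics/top1.png",r["pixels"][:,:,::-1])
E
```

```text
pick hit False w 63.6 F 30.0 t 7.6
lifted w 63.8 F 30.0
place hit True z [633.7 -13.2  35.3] target 35 yaw -0.05
t 15.8583
blank_long 0.94 stand xy -54.8 1.9 size [72.3 62.9] rel yaw 0.03 ztop 53.7
```

View pics/top1.png

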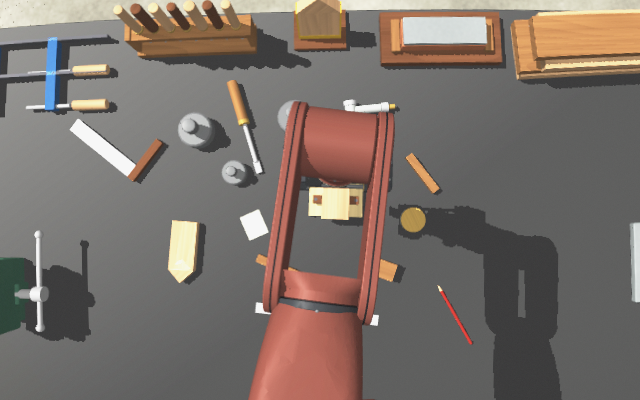

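The blank sits on both bearers; the arm covers the far half at (150,340). The visible near end puts it about 1 mm off in x and 2 mm in y. Now the sticks.

Run:
```python
from h import *
pick((650.7,-222.6),.626,4,45)
check("blank_long",24,30)
place(sp(45),SY+np.pi/2,58,40)
pick((431.2,131),1.153,4,45)
check("stick_a",16,54); check("blank_long",24,30)
place(sp(-45),SY+np.pi/2,58,40)
pick((477.5,362),-.103,5)
check("stick_a",16,54)
r=read_camera("top"); cv2.imwrite("pics/top2.png",r["pixels"][:,:,::-1])
```

```text
pick hit False w 19.9 F 30.0 t 20.3
lifted w 19.3 F 30.0
blank_long 0.64 stand xy -1.4 1.0 size [179.5  63.9] rel yaw -0.003 ztop 53.6
place hit True z [678.6 -15.4  58.2] target 58 yaw 1.521
t 27.825
pick hit False w 19.8 F 30.0 t 31.8
lifted w 19.7 F 30.0
stick_a 0.63 stand xy 41.9 2.6 size [108.9  20.5] rel yaw 1.566 ztop 69.5
blank_long 0.86 stand xy -1.2 1.0 size [179.8  63.8] rel yaw -0.003 ztop 53.6
place hit True z [588.6 -10.9  58.2] target 58 yaw 1.521
t 39.45
pick hit False w 61.8 F 30.0 t 44.4
lifted w 61.9 F 30.0
stick_a 0.62 stand xy -47.8 2.1 size [108.5  20. ] rel yaw 1.571 ztop 69.6
```

View pics/top2.png

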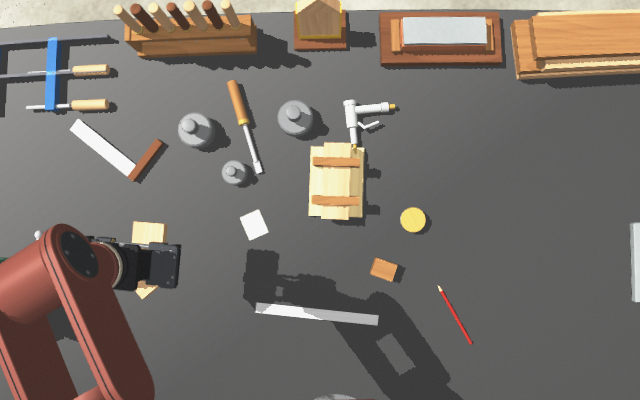

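Both sticks lie above the bearers, at (161,336) and (200,336), within 3 mm, and the pointed blank is held. Placing it with the grasp offset accounted for.

Run:
```python
from h import *
y0=monitor.observe()["tool_rot"][2]; a=att(sp(0),230,SY)[2]
d=a-y0; off=np.array([-8.4,.8]); c,s=np.cos(d),np.sin(d); off=np.array([[c,-s],[s,c]])@off
print(y0,a,off)
place(sp(-1,1)-off,SY,75)
pick((660.5,232),0,29,60)
check("blank_pointed",22,70); check("stick_a",16,54)
r=read_camera("top"); cv2.imwrite("pics/top3.png",r["pixels"][:,:,::-1])
r=read_camera("side"); cv2.imwrite("pics/side3.png",r["pixels"][:,:,::-1])
```

```text
3.0385825347571793 -0.05 [ 8.43058869 -0.35379975]
place hit True z [624.3 -11.8  75.3] target 75 yaw -0.05
t 53.05
pick hit False w 23.3 F 30.0 t 58.7
lifted w 23.4 F 30.0
blank_pointed 0.61 stand xy -6.6 1.9 size [147.8  61.9] rel yaw 0.004 ztop 91.7
stick_a 0.5 stand xy -48.4 2.1 size [108.5  18.9] rel yaw 1.575 ztop 69.9
stick_a 0.48 stand xy 41.7 2.6 size [108.9  19.4] rel yaw 1.575 ztop 69.3
```

View pics/top3.png

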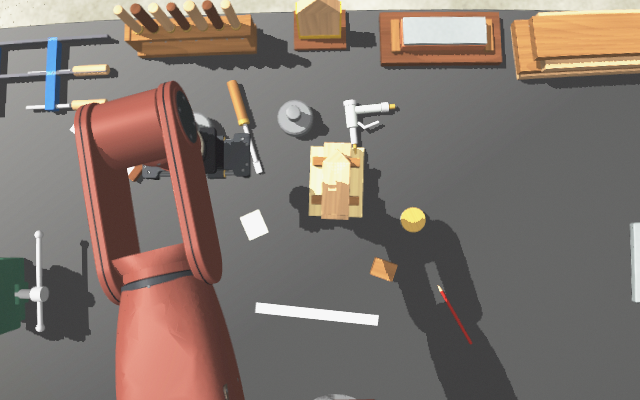

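View pics/side3.png

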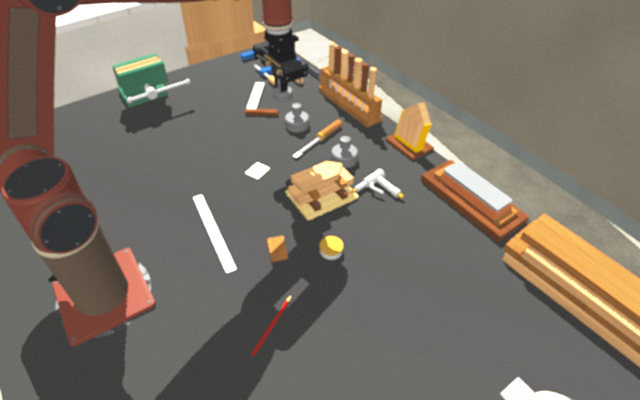

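The pointed blank lies flat on the sticks, point away from the robot at (185,337), about 5 mm off and within tolerance. The small weight is held, and both look-alikes and the bystanders are untouched.

Run:
```python
from h import *
place(sp(0),SY,121,60,260)
ctrl.movep([350,350,300],att((350,350),300,0))
r=check("weight",25,92); check("blank_pointed",22,70);check("stick_a",16,54);check("blank_long",24,30)
for d in nets.silhouettes("top","weight"):
    uv,P=cloud(r,d["mask"]); k=P[:,2]>142
    if k.sum()>5: print("knob",P[k].mean(0).round(1),k.sum(),"S",S)
cv2.imwrite("pics/top4.png",cv2.resize(r["pixels"][60:260,200:460,::-1],None,fx=3,fy=3))
r=read_camera("side"); cv2.imwrite("pics/side4.png",cv2.resize(r["pixels"][90:240,220:420,::-1],None,fx=4,fy=4))
```

```text
place hit True z [633.6 -13.2 121.1] target 121 yaw -0.05
t 67.7167
weight 0.82 stand xy -5.1 0.3 size [57.3 57.2] rel yaw 0.031 ztop 116.4
blank_pointed 0.82 stand xy -6.6 2.0 size [147.8  61.7] rel yaw 0.004 ztop 91.8
stick_a 0.71 stand xy -48.4 2.1 size [108.5  18.9] rel yaw 1.575 ztop 69.9
stick_a 0.66 stand xy 41.7 2.6 size [108.9  19.4] rel yaw 1.575 ztop 69.4
blank_long 0.7 stand xy -1.2 0.7 size [179.9  63.7] rel yaw 0.001 ztop 53.7
knob [627.9 -12.2 149.1] 95 S [633.8 -13.2]
```

View pics/top4.png

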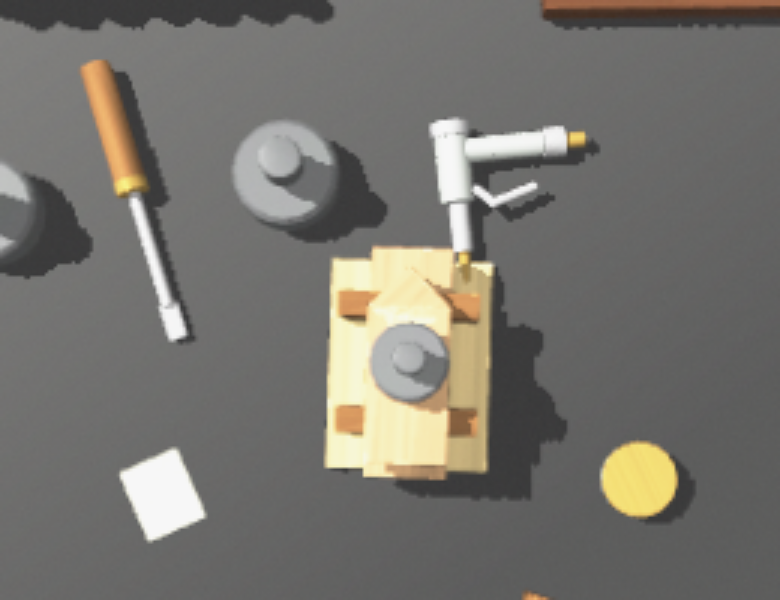

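View pics/side4.png

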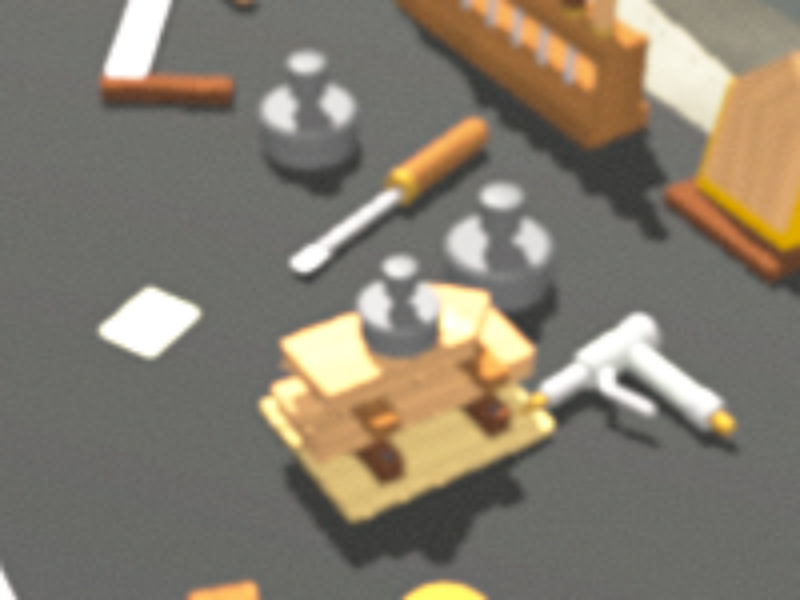

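The weight stands knob up at mid-stack, at (360,408) in the top crop. Every layer is level and at the right height, within about 7 mm of centre, and nothing else has moved. Handing in.

```bash
python3 -c "
from bench import *
print(ctrl.close_job(), monitor.observe()['time_s'])"
```

```text
the job is handed in; nothing more can be done
the job is handed in; nothing more can be done
```

The seasoning stack is built on the stand and the job handed in at about 70 s of the 144 s allowed; the last camera check put every piece within tolerance, but the hand-in call returned no verdict.

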